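# Weigh the carrier of painting stones on the spring scale

### The job

Pick up the wooden carrier of stones by its dowel handle and hang it by that handle in the twin hook of the spring scale. Keep it upright and ease the weight on slowly, so that the pointer creeps down and never jumps or springs back, then let go and leave it hanging still with the pointer settled. Leave the glass jar and the loose round stone on the bench where they are.

Things in the scene. Friction and masses are not known exactly. Their poses are not given: they have to be found in the camera images.
- carrier_bar (a point): Middle of the dowel handle of the loose wooden carrier. The dowel is 12 mm thick and runs level along this frame's y, its centre 165 mm above the carrier's underside. It is free to be grasped between two upright end boards (inner faces at y = -79 and +79 mm, 30 mm wide in x, tops 15 mm above the dowel's centre). x lies across the dowel, z up.
- carrier: The same carrier: an open plywood box of stones, 110 mm in x, 190 mm in y, 55 mm high, with the dowel above it; stones fast, at most 62 mm up. 0.4 to 0.75 kg, balanced. Origin under its centre, same axes. It goes to the hook along +x of hook_seat from 80 mm before it, the dowel 40 to 60 mm above the seat (over the tips, end boards outside the hooks), then down.
- hook_seat (a point): Where the dowel's middle lies once hung; moves down with the hook, 256 mm above the table unloaded. Twin hook of 10 mm steel wire at y = -45 and +45 mm (80 mm free between); the dowel lies along y across both. Each is a trough open upwards, its bottom 16 mm long in x; the tip rises 28 mm above this point at x = -28 mm. x points to the column, z up.
- scale: The spring scale, fixed to the table; origin on the table below the hook, same axes. Behind their troughs the hooks rise to 24 mm above the seat at x = 26 mm and run level as arms to x = 105 mm. The column and white scale plate (x = 115 to 205 mm, 90 mm wide) are no higher than 253 mm; the grey foot is 12 mm thick.
- yoke (a joint): Travel of the sprung hook and pointer, in m: 0 unloaded at its top stop, growing as the hook is pulled down, 0.07 at the bottom stop. The spring gives 150 N/m with 0.3 N preload and light damping: it sinks 24 to 48 mm under the carrier, according to its weight, and stays until the load is gone.
- jar_mid (a point): Centre of a loose closed glass jar, 68 mm wide, 85 mm high, a bystander between the carrier and the scale.
- stone_mid (a point): Centre of a loose round grey stone, 80 mm wide, 38 mm high, a bystander.
Not all that is in view belongs to the job. Of the things that look like the carrier, the larger one is meant.

How it is judged:
At the end, for the whole second after the job is handed in: The dowel lies in both hooks (middle within 16 mm across, 30 mm along and 12 mm above the seat, within 0.2 rad of parallel), the carrier hangs upright (0.25 rad) and still (under 0.05 m/s), and the pointer has settled at 18 to 62 mm of travel (under 15 mm/s) (x of carrier_bar in the frame of hook_seat between -0.016 and 0.016 m and y of carrier_bar in the frame of hook_seat between -0.03 and 0.03 m and z of carrier_bar in the frame of hook_seat between -0.006 and 0.012 m and angle between the y axis of carrier_bar and the y axis of hook_seat, either way round below 0.2 rad and angle between carrier's own z axis and vertical below 0.25 rad and value of joint yoke between 0.018 and 0.062 m and velocity of joint yoke between -0.015 and 0.015 m/s and linear speed of carrier below 0.05 m/s); the robot touches nothing.
It fails at once if the pointer jumped or sprang: the hook moved faster than 0.25 m/s (velocity of joint yoke above 0.25 m/s or velocity of joint yoke below -0.25 m/s).
It fails at once if the carrier was tipped by more than 0.7 rad (angle between carrier's own z axis and vertical above 0.7 rad).
It fails at once if a bystander (the jar or the loose stone) was moved by more than 30 mm (distance of any of jar_mid, stone_mid from where it was at the start of the episode above 0.03 m).
It also fails if it takes over 72 s, if anything falls off the work surface, if the arm or the gripper's body presses on something with over 40 N, if the wrist force passes 120 N, or if a joint passes its speed limit or range.

### The arm

A 6-joint arm with a two-finger parallel gripper is mounted at the origin on the work surface. World frame = base frame: x ahead of the robot, y to its left, z up, the work surface at z = 0. Lengths are in m, angles in rad, forces in N, time in s.
With the tool pointing down it reaches from about 0.425 to 0.95 m from the base axis. Payload 3.5 kg.
Tool frame: the origin (TCP) lies at the very end of the fingers, on their centre line; the grasp point (between the pads) lies 19 mm behind it (ctrl.grip_point_offset is the distance from the TCP to the grasp point, in m); z points along the fingers, y is the line along which they close (so a half turn about z gives the same grasp; the last joint's range is limited). The gripper opens to 85 mm and grips with 20 to 120 N. Pads are 22 mm wide; open, the fingers measure 114 mm over their backs; the gripper's body (76 mm by 85 mm) begins 54 mm behind the grasp point. The pads swing forward as they close: fully open they stand 13 mm farther back than shut.
Start: joints at [-1.48, 0.286, 1.577, -0, 1.279, -0.15], TCP at [0.161, -0.656, 0.201] pointing down, gripper open.
Joint ranges: [-2.77, 2.77], [-0.9, 2.22], [0.21, 2.48], [-1.53, 4.67], [0.24, 2.81], [-2.84, 2.84]. Speed limits (rad/s): [2.79, 2.79, 3.14, 3.14, 3.14, 3.14].

### API

Orientations are given as a unit quaternion [x, y, z, w].
In Python, from plant import ctrl gives the robot as it stands. The module is installed in compiled form; this text tells all that it offers.
- The arm moves only by the shell command python3 -m pendant 'ROWS' [OPENING] [FORCE]. ROWS is JSON, a list of rows, each an object of numbers: "dx", "dy", "dz": the shift along the tool's x, y, z in cm; "twist": the turn about the tool's z in degrees. A call has 1 to 10 rows; each row is the pose to reach, as a shift and turn from the pose commanded when the call began, along the tool's axes at that moment; what a row does not reach only later rows make up. A row lasts 1/8 s, in which the tool goes at most 62.5 mm and 10.7 degrees, less where a joint would pass 70% of its speed; a pose out of reach is approached as far as the arm can. A call with a gripper value outside its range is refused whole. OPENING is the opening in per cent of the stroke, from 0 (shut) to 100 (fully open), set as the call begins (- or left out, the last holds). The fingers move at their own pace and stop on an object; FORCE is the grip in N (left out, the last holds). Time passes only in rows, so rows that repeat a pose let the fingers close. It gives the time, the measured TCP pose, the force, the opening and the grip force at its end, in the units of the state.
- ctrl.get_state(): the state, without advancing time (a new reading comes with each control period).
- ctrl.read_camera(name): name is "scene" or "top" or "wrist"; returns a dict with "img" (400x640x3 uint8, red, green, blue), "depth" (400x640 float32, m along the optical axis (not along the pixel's ray), 0 where there is no reading), "camera_matrix" (3x3 intrinsics, pixels), "xyz" and "rotation" of the camera in the world; the wrist camera has in their place "tool_from_camera" (4x4, takes a point from camera to tool coordinates, whose origin is the TCP and whose axes are the flange's). Camera axes: x right, y up, looking along -z (the intrinsics and any distortion apply to the point x, -y, -z); pixel columns grow to the right and rows downward; lengths in m; the calibration is good to about 2 mm. A picture is of the moment at which its call begins: read the wrist's pose just before it.
- ctrl.sign_off(): hands the job in; it is judged then, once.
The state is a dict: "time": time; "qpos": joint angles; "dq": joint speeds; "joint_efforts": joint torques, N m; "eef_pos": TCP position; "tcp_rot": TCP orientation; "contact_force": force on the tool from outside, world axes, zero at the start; "wrist_torque": the same for the moment, N m; "opening": opening from 0.0 (shut) to 1.0 (fully open); "finger_force": force on a finger pad.
Only numpy, scipy, OpenCV 4.12 (cv2) and the standard library are available. Lean on these libraries where they do the work, as an engineer would, in place of code of your own. Each camera call takes 0.05 s, during which the arm holds its last target. There are 200 camera calls.

## Working session

There is one attempt and no reset: what is moved stays moved. The work goes in short steps, Python scripts to look and compute and a shell command to move; the robot and the scene stay as the last step left them, time stands still between calls to the robot, and variables do not carry over. Pictures are saved under pics/ and viewed, at most 12 in all, crops included, and the job is handed in when it is done.

```bash
mkdir -p pics; cat > h.py <<'E'
import numpy as np, cv2
from plant import ctrl
from scipy.spatial.transform import Rotation as R
def cam(n):
    s=ctrl.get_state(); c=ctrl.read_camera(n)
    if n=="wrist":
        T=np.eye(4);T[:3,:3]=R.from_quat(s["tcp_rot"]).as_matrix();T[:3,3]=s["eef_pos"]
        M=T@np.array(c["tool_from_camera"]);c["xyz"]=M[:3,3];c["rotation"]=M[:3,:3]
    c["rotation"]=np.array(c["rotation"]).reshape(3,3) if np.size(c["rotation"])==9 else R.from_quat(c["rotation"]).as_matrix()
    return c
def cloud(c):
    K=np.array(c["camera_matrix"]);d=c["depth"];v,u=np.mgrid[:d.shape[0],:d.shape[1]]
    p=np.stack([(u-K[0,2])/K[0,0]*d,-(v-K[1,2])/K[1,1]*d,-d],-1)
    P=p@c["rotation"].T+np.array(c["xyz"]); P[d==0]=np.nan
    return P
def save(c,n,crop=None,f=1):
    i=c["img"][:,:,::-1]
    if crop: i=i[crop[1]:crop[3],crop[0]:crop[2]]
    cv2.imwrite("pics/"+n,cv2.resize(i,None,fx=f,fy=f,interpolation=cv2.INTER_CUBIC))
E
python3 - <<'E'
from h import *
s=ctrl.get_state();print({k:np.round(v,3) for k,v in s.items()})
for n in("top","scene"):
    c=cam(n);save(c,n+".png");P=cloud(c);np.savez(n+".npz",P=P,img=c["img"],d=c["depth"]);print(n,c["xyz"],c["rotation"].round(3).tolist(),c["camera_matrix"],{k for k in c}, (c["depth"]==0).mean())
E
```

```text
{'time': np.float64(0.0), 'qpos': array([-1.48 ,  0.287,  1.578, -0.   ,  1.279, -0.15 ]), 'dq': array([ 0.002, -0.001, -0.001,  0.002,  0.001, -0.   ]), 'joint_efforts': array([-1.0000e-03, -4.0598e+01, -2.9262e+01, -0.0000e+00,  6.0000e-03,
       -0.0000e+00]), 'eef_pos': array([ 0.161, -0.655,  0.2  ]), 'tcp_rot': array([ 0.993,  0.12 ,  0.   , -0.001]), 'contact_force': array([-0.748, -0.544,  0.362]), 'wrist_torque': array([ 0.049,  0.011, -0.061]), 'finger_force': np.float64(0.0), 'opening': np.float64(1.005)}
top [ 0.5028328  -0.0025237   1.10033258] [[-0.015, 0.995, -0.101], [-1.0, -0.017, -0.023], [-0.025, 0.101, 0.995]] [[485.51333916   0.         316.27862688]
 [  0.         485.51333916 198.35526318]
 [  0.           0.           1.        ]] {'rotation', 'camera_matrix', 'depth', 'xyz', 'img'} 0.00380859375
scene [ 1.33819211 -0.05882041  1.04260121] [[0.084, -0.764, 0.64], [0.996, 0.052, -0.069], [0.019, 0.643, 0.766]] [[493.45705201   0.         321.31615269]
 [  0.         493.45705201 190.02043766]
 [  0.           0.           1.        ]] {'rotation', 'camera_matrix', 'depth', 'xyz', 'img'} 0.00402734375
```

View pics/top.png

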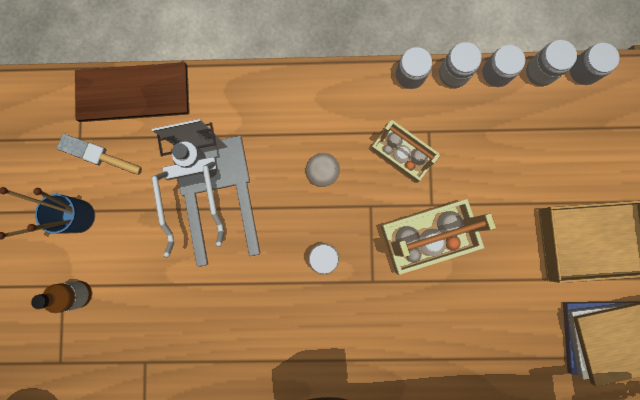

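View pics/scene.png

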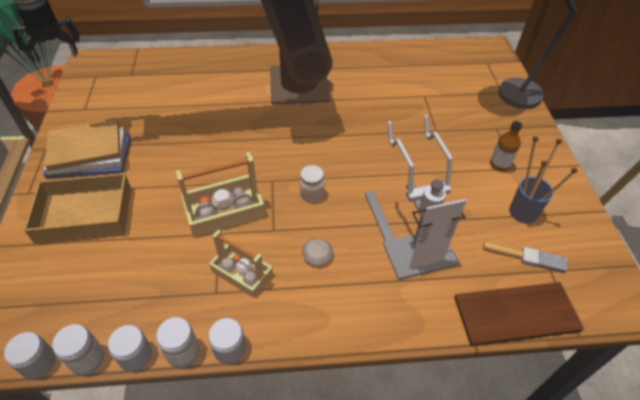

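The top view shows two carrier-like things: a larger one at (435,237) and a smaller one at (405,150). In the scene view they are at (220,195) and (240,262). The jar is at (323,258) and the stone at (322,169). The hooks open toward the robot, with tips at (168,252) and (220,241) and the column at (185,155). The larger carrier fits the 190 x 110 mm description. I'll measure it now and confirm it in a crop.

```bash
python3 - <<'E'
from h import *
t=np.load("top.npz");P=t["P"];img=t["img"];hsv=cv2.cvtColor(img,cv2.COLOR_RGB2HSV)
print("table z",np.nanmedian(P[300:340,150:250,2]))
def box(z0,z1,r,name):
    m=np.zeros(P.shape[:2],bool);m[r[1]:r[3],r[0]:r[2]]=1
    m&=(P[...,2]>z0)&(P[...,2]<z1);q=P[m]
    (c,sz,a)=cv2.minAreaRect(q[:,:2].astype(np.float32));b=cv2.boxPoints((c,sz,a))
    d=np.linalg.svd(q[:,:2]-q[:,:2].mean(0),full_matrices=False)[2][0]
    print(name,len(q),"c",np.round(c,4),"sz",np.round(sz,3),"ang",round(a,1),"dir",np.degrees(np.arctan2(d[1],d[0])).round(1),"mean",q.mean(0).round(4),"zmed/max",np.median(q[:,2]).round(3),q[:,2].max().round(3)); return m,q
box(.04,.075,(370,190,500,280),"big box"); box(.14,.2,(370,190,510,280),"big top")
box(.02,.06,(365,115,445,185),"small box"); box(.08,.2,(365,115,445,185),"small top")
box(.07,.1,(300,235,345,280),"jar"); box(.02,.05,(300,145,345,190),"stone")
m,q=box(.20,.32,(145,110,235,265),"hook")
for r in range(150,262,8):
    us=np.where(m[r])[0]
    print(r,[(int(u),*P[r,u].round(3)) for u in us[::6]])
c=cam("top");save(c,"c1.png",(360,110,510,285),3.3); save(cam("scene"),"c2.png",(340,100,480,290),3)
E
```

```text
table z -0.00045375150399751263
big box 2132 c [ 0.5235 -0.227 ] sz [0.11  0.192] ang 16.4 dir 107.7 mean [ 0.525  -0.2266  0.0522] zmed/max 0.053 0.074
big top 838 c [ 0.5235 -0.2263] sz [0.03  0.182] ang 16.4 dir -73.5 mean [ 0.5243 -0.2284  0.1702] zmed/max 0.17 0.183
small box 1337 c [ 0.7153 -0.1768] sz [0.129 0.077] ang 52.3 dir 53.4 mean [ 0.7124 -0.1744  0.0327] zmed/max 0.034 0.06
small top 337 c [ 0.7157 -0.1768] sz [0.123 0.022] ang 52.3 dir -127.6 mean [ 0.7142 -0.176   0.1143] zmed/max 0.115 0.126
jar 641 c [0.4794 0.0083] sz [0.056 0.058] ang 89.2 dir -129.4 mean [0.4799 0.0082 0.0844] zmed/max 0.084 0.09
stone 841 c [0.6782 0.0074] sz [0.072 0.074] ang 18.4 dir -73.2 mean [0.6766 0.0075 0.0312] zmed/max 0.032 0.04
hook 2656 c [0.6155 0.2485] sz [0.235 0.101] ang 10.5 dir -170.3 mean [0.6393 0.2523 0.2424] zmed/max 0.245 0.285
150 [(172, np.float64(0.681), np.float64(0.275), np.float64(0.25)), (178, np.float64(0.68), np.float64(0.263), np.float64(0.253)), (184, np.float64(0.68), np.float64(0.253), np.float64(0.252)), (190, np.float64(0.686), np.float64(0.25), np.float64
[... 2305 characters left out ...]
51), np.float64(0.287), np.float64(0.277)), (165, np.float64(0.551), np.float64(0.277), np.float64(0.274)), (221, np.float64(0.55), np.float64(0.185), np.float64(0.252))]
230 [(164, np.float64(0.537), np.float64(0.283), np.float64(0.263)), (170, np.float64(0.538), np.float64(0.275), np.float64(0.254)), (223, np.float64(0.537), np.float64(0.184), np.float64(0.242))]
238 [(168, np.float64(0.524), np.float64(0.28), np.float64(0.249)), (217, np.float64(0.522), np.float64(0.188), np.float64(0.271))]
246 [(167, np.float64(0.51), np.float64(0.275), np.float64(0.267)), (218, np.float64(0.508), np.float64(0.184), np.float64(0.281))]
254 [(164, np.float64(0.496), np.float64(0.275), np.float64(0.283))]
```

View pics/c1.png

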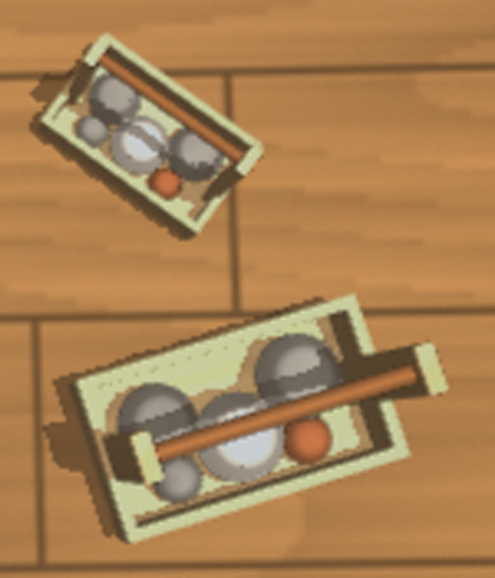

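View pics/c2.png

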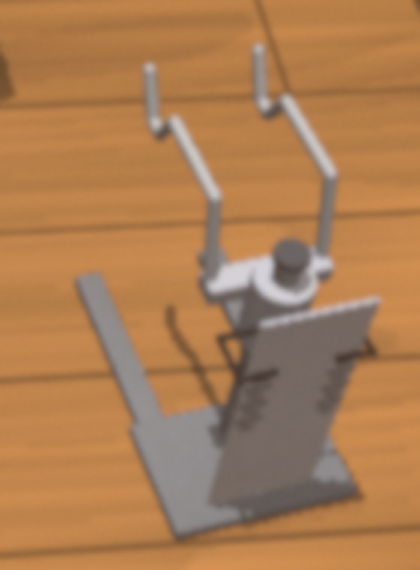

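The crop at top (435,237) shows the larger carrier: 110 x 192 mm box and board tops at 183 mm, so it matches. The small one is only 129 x 77 mm. The second crop shows both hook troughs clearly, with the tips toward the robot. Next I'll fit the hook frame.

```bash
python3 - <<'E'
from h import *
t=np.load("top.npz")["P"];s=np.load("scene.npz")["P"]
for nm,P in(("top",t),("scene",s)):
    q=P.reshape(-1,3);q=q[(q[:,2]>.235)&(q[:,2]<.3)&(q[:,0]>.45)&(q[:,0]<.66)&(q[:,1]>.14)&(q[:,1]<.33)]
    a=q[(q[:,2]>.272)&(q[:,2]<.288)&(q[:,0]>.56)&(q[:,0]<.625)]
    L=a[a[:,1]>.25];Rr=a[a[:,1]<.25];fits=[]
    for b in(L,Rr):
        f=np.polyfit(b[:,0],b[:,1],1);fits.append(f);print(nm,len(b),"slope deg",np.degrees(np.arctan(f[0])).round(2),"y at .6",np.polyval(f,.6).round(4),"z",np.median(b[:,2]).round(4))
    yaw=np.arctan(np.mean([f[0] for f in fits])); yaw=np.radians(10.5) if abs(np.degrees(yaw)-10.5)>3 else yaw
    ex=np.array([np.cos(yaw),np.sin(yaw)]);ey=np.array([-ex[1],ex[0]])
    u=q[:,:2]@ex;v=q[:,:2]@ey;vc=.5*(np.median(v[(v>np.median(v))])+np.median(v[v<=np.median(v)]))
    print("yaw",np.degrees(yaw),"vc",vc)
    for side in(1,-1):
        m=np.sign(v-vc)==side
        print([(round(x*1000),int(k.sum()),round(float(np.median(v[k]))*1000),round(float(q[k,2].min())*1000),round(float(q[k,2].max())*1000)) for x in np.arange(.525,.68,.008) if (k:=m&(abs(u-x)<.004)).sum()])
E
```

```text
top 229 slope deg 10.53 y at .6 0.2903 z 0.2788
top 228 slope deg 10.46 y at .6 0.1991 z 0.2784
yaw 10.493293855642206 vc 0.13073982971008283
[(533, 13, 176, 279, 284), (541, 31, 175, 265, 285), (549, 28, 174, 253, 276), (557, 27, 175, 246, 260), (565, 27, 176, 243, 252), (573, 32, 175, 245, 260), (581, 32, 176, 254, 272), (589, 34, 175, 265, 281), (597, 29, 176, 274, 282), (605, 28, 177, 275, 282), (613, 28, 176, 273, 282), (621, 28, 176, 274, 283), (629, 29, 176, 272, 282), (637, 26, 177, 274, 282), (645, 29, 176, 274, 281), (653, 27, 176, 273, 282), (661, 28, 176, 275, 283), (669, 32, 175, 258, 282), (677, 29, 174, 237, 277)]
[(533, 11, 87, 281, 284), (541, 29, 85, 267, 284), (549, 26, 85, 255, 276), (557, 25, 85, 246, 262), (565, 25, 86, 242, 252), (573, 31, 86, 245, 259), (581, 33, 86, 256, 276), (589, 32, 86, 265, 283), (597, 27, 87, 274, 282), (605, 28, 86, 277, 282), (613, 27, 87, 272, 282), (621, 27, 86, 274, 281), (629, 27, 87, 276, 282), (637, 29, 86, 274, 283), (645, 27, 87, 273, 282), (653, 27, 87, 276, 282), (661, 26, 86, 275, 282), (669, 31, 86, 254, 283), (677, 19, 83
[... 425 characters left out ...]
3, 173, 272, 281), (621, 14, 173, 272, 280), (629, 10, 173, 272, 281), (637, 16, 173, 271, 281), (645, 11, 173, 275, 280), (653, 14, 174, 274, 281), (661, 16, 175, 272, 279), (669, 20, 173, 253, 281), (677, 53, 174, 235, 279)]
[(533, 4, 84, 279, 281), (541, 24, 83, 262, 284), (549, 32, 85, 251, 275), (557, 23, 85, 244, 262), (565, 12, 83, 242, 251), (573, 5, 82, 242, 251), (581, 11, 82, 242, 264), (589, 16, 83, 255, 278), (597, 13, 83, 272, 282), (605, 13, 84, 272, 279), (613, 12, 84, 272, 281), (621, 13, 85, 274, 281), (629, 13, 83, 272, 280), (637, 15, 83, 273, 279), (645, 15, 84, 275, 280), (653, 12, 84, 274, 280), (661, 17, 83, 273, 282), (669, 20, 83, 258, 281), (677, 52, 84, 239, 279)]
```

```bash
cat >> h.py <<'E'
def go(x,y,z,psi):
    "shift (cm) and twist (deg) in tool axes to bring TCP to xyz with tool y at psi deg"
    s=ctrl.get_state();M=R.from_quat(s["tcp_rot"]).as_matrix()
    d=M.T@(np.array([x,y,z])-s["eef_pos"])*100
    p=np.degrees(np.arctan2(M[1,1],M[0,1]))
    print("t",round(s["time"],2),"d",d.round(2),"twist",round(-((psi-p+180)%360-180),2),"psi",p.round(2),"zaxis",M[:,2].round(3),"F",np.round(s["contact_force"],1))
E
python3 -c "
from h import *
go(.5235,-.2265,.25,16.4)"; python3 -m pendant '[{"dx":1,"dy":-1,"dz":-1,"twist":-2},{"dx":4,"dy":-3,"dz":-3,"twist":-9}]' 100; python3 -c "
from h import *
go(.5235,-.2265,.25,16.4)"
```

```text
t 0.2 d [ 45.43 -32.98  -4.91] twist -92.6 psi -76.2 zaxis [-0.     0.001 -1.   ] F [-0.1  0.7 -0.3]
time: 0.45
eef_pos: [0.1923, -0.6158, 0.2306]
tcp_rot: [0.98, 0.199, 0.0, -0.001]
contact_force: [0.5, -0.5, -0.2]
opening: 0.997
finger_force: 0.0
t 0.45 d [ 45.68 -22.94  -1.85] twist -83.45 psi -67.05 zaxis [-0.     0.002 -1.   ] F [ 0.5 -0.5 -0.2]
```

```bash
python3 -m pendant '[{"dx":5,"dy":-2.5,"dz":-0.5,"twist":-9},{"dx":10,"dy":-5,"dz":-1,"twist":-18},{"dx":15,"dy":-7.5,"dz":-1.5,"twist":-27},{"dx":20,"dy":-10,"dz":-1.8,"twist":-36},{"dx":25,"dy":-12.5,"dz":-1.8,"twist":-45},{"dx":30,"dy":-15,"dz":-1.8,"twist":-54},{"dx":35,"dy":-17.5,"dz":-1.8,"twist":-63},{"dx":40,"dy":-20,"dz":-1.8,"twist":-72},{"dx":44,"dy":-22,"dz":-1.8,"twist":-80},{"dx":44.7,"dy":-22.5,"dz":-1.8,"twist":-82.5}]'; python3 -m pendant '[{},{},{}]' ; python3 - <<'E'
from h import *
go(.5235,-.2265,.146,16.4)
c=cam("wrist");save(c,"w1.png");P=cloud(c)
q=P.reshape(-1,3);q=q[(q[:,2]>.155)&(q[:,2]<.19)&(abs(q[:,0]-.52)<.1)&(abs(q[:,1]+.22)<.13)]
print(len(q),cv2.minAreaRect(q[:,:2].astype(np.float32)))
e=np.array([np.cos(np.radians(16.4)),np.sin(np.radians(16.4))]);n=np.array([-e[1],e[0]])
r=q[:,:2]-[.5235,-.2265];k=(abs(r@n)<.07)&(q[:,2]<.176);print(k.sum(),np.median(r[k]@e),np.polyfit(r[k]@n,r[k]@e,1),np.percentile(q[k,2],[5,50,95]))
E
```

```text
time: 1.7
eef_pos: [0.5188, -0.2334, 0.25]
tcp_rot: [0.604, 0.797, 0.0, 0.0]
contact_force: [-0.4, 0.2, 0.1]
opening: 1.002
finger_force: 0.0
t 1.7 d [ 0.54  0.64 10.41] twist -0.72 psi 15.68 zaxis [ 0.001 -0.    -1.   ] F [-0.4  0.2  0.1]
4704 ((0.5235779285430908, -0.2265942245721817), (0.029965240508317947, 0.18187186121940613), 16.50377655029297)
2647 -0.0002888712265314096 [-0.00359543 -0.00024526] [0.16710693 0.17010171 0.17161065]$[0]: bad value
```

View pics/w1.png

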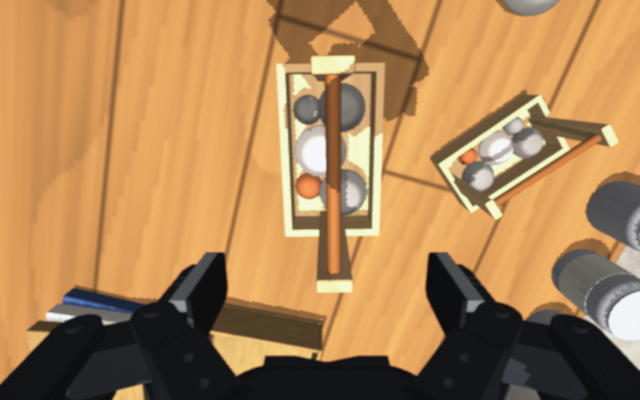

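The wrist view shows the big carrier between the fingers, with the dowel at columns 325-340, rows 70-275. It agrees with the top view: centre (0.5236, -0.2266), 16.5°. I'll let the arm settle and then go down.

```bash
python3 -m pendant '[{"dx":0},{"dx":0},{"dz":0}]' >/dev/null; python3 -c "
from h import *
go(.5236,-.2266,.146,16.5)"
```

```text
t 1.75 d [ 0.56  0.68 10.39] twist -0.86 psi 15.64 zaxis [ 0.001  0.    -1.   ] F [-0.5  0.7 -0.2]$[0]: bad value
```

```bash
python3 -m pendant '[{"dx":0.3,"dy":0.3,"dz":1,"twist":-0.5},{"dx":0.5,"dy":0.6,"dz":3,"twist":-0.8},{"dx":0.5,"dy":0.6,"dz":5,"twist":-0.8},{"dx":0.5,"dy":0.6,"dz":6,"twist":-0.8},{"dx":0.5,"dy":0.6,"dz":6,"twist":-0.8},{"dx":0.5,"dy":0.6,"dz":6,"twist":-0.8}]'; python3 -c "
from h import *
go(.5236,-.2266,.146,16.5)"
```

```text
time: 2.5
eef_pos: [0.5224, -0.2302, 0.1898]
tcp_rot: [0.601, 0.799, 0.0, 0.001]
contact_force: [-0.4, 0.4, -0.3]
opening: 0.998
finger_force: 0.0
t 2.5 d [0.32 0.22 4.38] twist -0.42 psi 16.08 zaxis [ 0.001 -0.001 -1.   ] F [-0.4  0.4 -0.3]
```

```bash
python3 -m pendant '[{"dx":0.3,"dy":0.2,"dz":1.5,"twist":-0.4},{"dx":0.3,"dy":0.2,"dz":3,"twist":-0.4},{"dx":0.3,"dy":0.2,"dz":4,"twist":-0.4},{"dx":0.3,"dy":0.2,"dz":4.4,"twist":-0.4},{"dx":0.3,"dy":0.2,"dz":4.4,"twist":-0.4},{"dx":0.3,"dy":0.2,"dz":4.4,"twist":-0.4}]'; python3 -c "
from h import *
go(.5236,-.2266,.146,16.5)"
```

```text
time: 3.25
eef_pos: [0.5235, -0.2266, 0.1458]
tcp_rot: [0.598, 0.801, 0.0, 0.001]
contact_force: [-0.1, 0.3, 0.5]
opening: 0.997
finger_force: 0.0
t 3.25 d [-0.    0.01 -0.02] twist -0.0 psi 16.5 zaxis [ 0.001 -0.001 -1.   ] F [-0.1  0.3  0.5]
```

```bash
python3 -m pendant '[{"dz":0.01},{"dz":0.01},{"dz":0.01},{"dz":0.01},{"dz":0.01},{"dz":0.01},{"dz":0.01},{"dz":0.01}]' 0 60; python3 -m pendant '[{"dz":-0.3},{"dz":-0.8},{"dz":-1.5},{"dz":-2.2},{"dz":-2.8},{"dz":-3},{"dz":-3},{"dz":-3}]'; python3 -m pendant '[{"dz":-0.8},{"dz":-2},{"dz":-3.5},{"dz":-5.5},{"dz":-7.5},{"dz":-9.5},{"dz":-10.5},{"dz":-11},{"dz":-11},{"dz":-11}]'; python3 - <<'E'
from h import *
ex=np.array([np.cos(np.radians(10.5)),np.sin(np.radians(10.5))]);s=np.array([.5318,.2308]);print(s,s-.1*ex)
go(*(s-.1*ex),.292,10.5)
c=cam("top");P=cloud(c);q=P.reshape(-1,3);p=np.array(ctrl.get_state()["eef_pos"]);
save(cam("scene"),"s2.png",(120,80,380,300),2.5)
E
```

```text
[0.5318 0.2308] [0.43347451 0.21257645]
t 3.25 d [ 44.66   3.85 -14.66] twist 6.0 psi 16.5 zaxis [ 0.001 -0.001 -1.   ] F [-0.1  0.3  0.5]$[0]: bad value
$[0]: bad value
$[0]: bad value
```

View pics/s2.png

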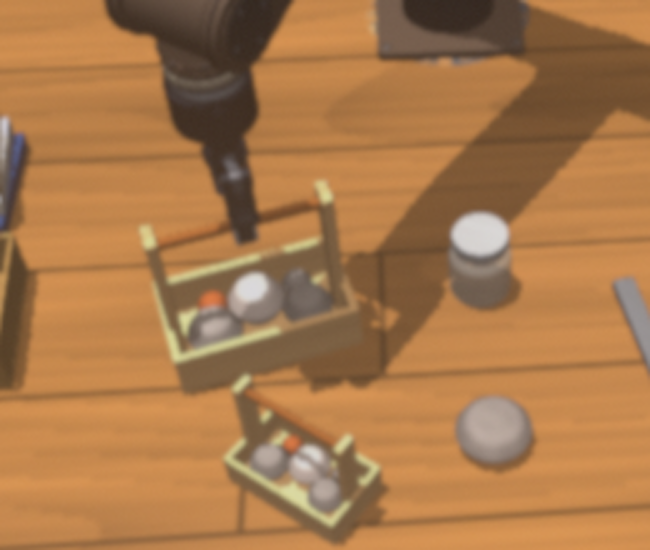

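The picture shows the fingers astride the dowel at its middle, at (240,215). All three calls were refused because every row needs all four keys, so nothing moved.

```bash
python3 -m pendant '[{"dx":0,"dy":0,"dz":0,"twist":0},{"dx":0,"dy":0,"dz":0,"twist":0},{"dx":0,"dy":0,"dz":0,"twist":0},{"dx":0,"dy":0,"dz":0,"twist":0},{"dx":0,"dy":0,"dz":0,"twist":0},{"dx":0,"dy":0,"dz":0,"twist":0},{"dx":0,"dy":0,"dz":0,"twist":0},{"dx":0,"dy":0,"dz":0,"twist":0}]' 0 60 && python3 -m pendant '[{"dx":0,"dy":0,"dz":-0.3,"twist":0},{"dx":0,"dy":0,"dz":-0.8,"twist":0},{"dx":0,"dy":0,"dz":-1.5,"twist":0},{"dx":0,"dy":0,"dz":-2.2,"twist":0},{"dx":0,"dy":0,"dz":-2.8,"twist":0},{"dx":0,"dy":0,"dz":-3,"twist":0},{"dx":0,"dy":0,"dz":-3,"twist":0},{"dx":0,"dy":0,"dz":-3,"twist":0}]'
```

```text
time: 4.35
eef_pos: [0.5232, -0.2264, 0.1452]
tcp_rot: [0.598, 0.801, 0.0, 0.0]
contact_force: [-0.7, -0.4, -0.2]
opening: -0.002
finger_force: 0.0
time: 5.35
eef_pos: [0.523, -0.2262, 0.1749]
tcp_rot: [0.598, 0.801, -0.0, -0.0]
contact_force: [0.8, 1.1, -1.7]
opening: 0.0
finger_force: 0.0
```

The gripper shut fully without holding anything, so I'll look at why.

```bash
python3 - <<'E'
from h import *
print(ctrl.grip_point_offset)
c=cam("wrist");save(c,"w2.png");P=cloud(c)
q=P.reshape(-1,3);q=q[(q[:,2]>.155)&(q[:,2]<.25)&(abs(q[:,0]-.52)<.1)&(abs(q[:,1]+.22)<.13)]
b=q[q[:,2]<.2];print(len(q),cv2.minAreaRect(b[:,:2].astype(np.float32)),np.percentile(b[:,2],[2,50,98]))
c=cam("scene");save(c,"s3.png",(150,100,300,250),4)
go(.5236,-.2266,.146,16.5)
E
```

```text
0.0187
9151 ((0.5231621265411377, -0.22282862663269043), (0.029766740277409554, 0.17452052235603333), 17.210477828979492) [0.16635108 0.1708389  0.18096099]
t 5.45 d [-0.05  0.05  2.88] twist -0.0 psi 16.5 zaxis [-0.001  0.    -1.   ] F [-0.1  0.7 -0.6]
```

View pics/s3.png

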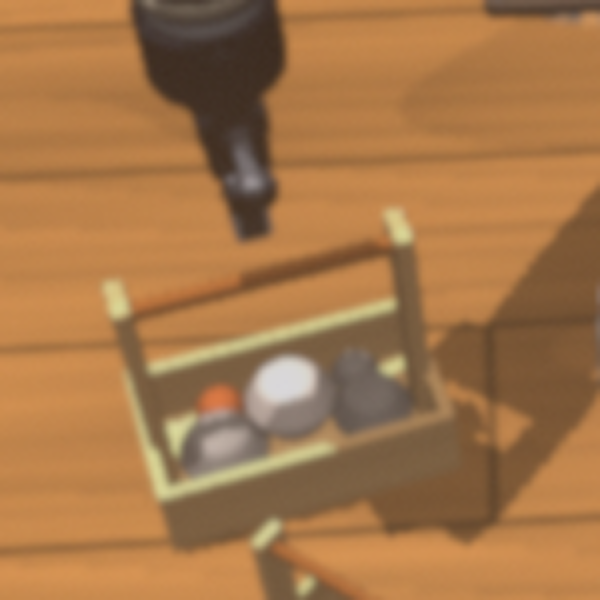

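The fingers are shut above and behind the dowel: tip at crop (255,240), dowel at (255,275). The carrier hasn't been disturbed. I'll compare the measured tip position with the reported TCP.

```bash
python3 - <<'E'
from h import *
s=ctrl.get_state();print(np.round(s["eef_pos"],4),s["opening"])
for n in("scene","wrist","top"):
    c=cam(n);P=cloud(c);im=c["img"].astype(int)
    K=np.array(c["camera_matrix"])
    for nm,p in(("tcp",s["eef_pos"]),("bar",[.5236,-.2266,.165])):
        v=c["rotation"].T@(np.array(p)-c["xyz"]);print(n,nm,"proj",(K[0,2]-K[0,0]*v[0]/v[2]).round(1),(K[1,2]+K[1,1]*v[1]/v[2]).round(1),"depth",-v[2].round(4))
    dark=im.max(-1)<75
    m=dark&(np.linalg.norm(P[...,:2]-[.5236,-.2266],axis=-1)<.09)&(P[...,2]>.12)&(P[...,2]<.30)
    q=P[m]; 
    if len(q):
        i=np.argsort(q[:,2])[:25];print(n,m.sum(),"lowest dark",q[i].mean(0).round(4),q[i,2].min().round(4), "rows",np.where(m)[0].max())
        for z in(.18,.19,.2,.22,.24): 
            k=abs(q[:,2]-z)<.005
            if k.sum():print(z,k.sum(),q[k].min(0).round(3),q[k].max(0).round(3))
E
```

```text
[ 0.5229 -0.2262  0.1748] -0.002736989871084071
scene tcp proj 215.4 166.4 depth 1.1743
scene bar proj 215.8 169.4 depth 1.1814
scene 88 lowest dark [ 0.5383 -0.224   0.2303] 0.2173 rows 157
0.22 9 [ 0.533 -0.229  0.217] [ 0.538 -0.22   0.224]
wrist tcp proj 324.9 229.6 depth 0.1864
wrist bar proj 325.9 223.8 depth 0.196
wrist 43296 lowest dark [ 0.521  -0.2169  0.2109] 0.2097 rows 399
0.22 452 [ 0.509 -0.225  0.215] [ 0.535 -0.214  0.225]
0.24 685 [ 0.509 -0.237  0.235] [ 0.534 -0.212  0.245]
top tcp proj 446.7 235.1 depth 0.9173
top bar proj 445.6 234.9 depth 0.9271
top 177 lowest dark [ 0.5411 -0.209   0.2643] 0.2545 rows 266
```

View pics/w2.png

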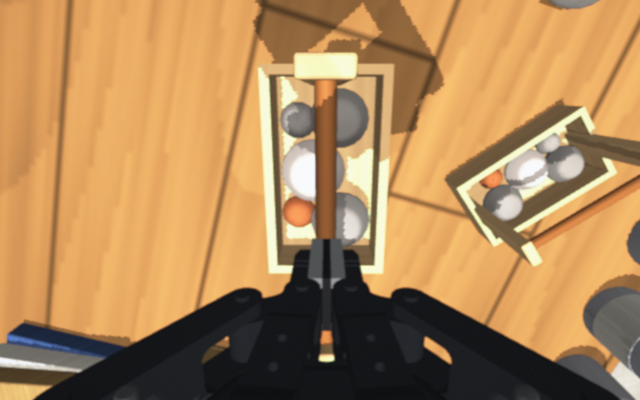

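The wrist view shows the shut fingertips at about (325,242), on the dowel line but seemingly well above it. I'll read the depth there.

```bash
python3 - <<'E'
from h import *
s=ctrl.get_state();c=cam("wrist");P=cloud(c)
for r in range(232,300,5): print(r,[tuple(P[r,u].round(3)) for u in(312,325,338)],c["img"][r,325])
c=cam("scene");P=cloud(c)
for r in range(146,172,2): print(r,[(u,*P[r,u].round(3)) for u in(212,214,216)],c["img"][r,214])
E
```

```text
232 [(np.float64(0.53), np.float64(-0.301), np.float64(0.007)), (np.float64(0.524), np.float64(-0.229), np.float64(0.172)), (np.float64(0.549), np.float64(-0.273), np.float64(0.057))] [149  92  52]
237 [(np.float64(0.531), np.float64(-0.306), np.float64(0.009)), (np.float64(0.525), np.float64(-0.232), np.float64(0.172)), (np.float64(0.551), np.float64(-0.278), np.float64(0.056))] [140  86  48]
242 [(np.float64(nan), np.float64(nan), np.float64(nan)), (np.float64(0.52), np.float64(-0.216), np.float64(0.213)), (np.float64(0.526), np.float64(-0.215), np.float64(0.213))] [18 19 21]
247 [(np.float64(0.515), np.float64(-0.218), np.float64(0.218)), (np.float64(0.52), np.float64(-0.217), np.float64(0.218)), (np.float64(0.525), np.float64(-0.215), np.float64(0.219))] [17 18 20]
252 [(np.float64(0.515), np.float64(-0.218), np.float64(0.222)), (np.float64(0.52), np.float64(-0.217), np.float64(0.222)), (np.float64(0.526), np.float64(-0.215), np.float64(0.222))] [18 18 20]
257 [(np.float64(0.515), np.float64(-0.218), np.float64(0.227)), (np.float64(0.52), np.float64(-0.216), np.float64(0.227)), (
[... 3690 characters left out ...]
346), np.float64(-0.259), np.float64(-0.003))] [193 133  76]
166 [(212, np.float64(0.356), np.float64(-0.27), np.float64(-0.0)), (214, np.float64(0.354), np.float64(-0.265), np.float64(-0.003)), (216, np.float64(0.355), np.float64(-0.259), np.float64(-0.002))] [172 117  68]
168 [(212, np.float64(0.528), np.float64(-0.234), np.float64(0.175)), (214, np.float64(0.524), np.float64(-0.23), np.float64(0.171)), (216, np.float64(0.523), np.float64(-0.226), np.float64(0.169))] [133  87  52]
170 [(212, np.float64(0.528), np.float64(-0.235), np.float64(0.169)), (214, np.float64(0.528), np.float64(-0.23), np.float64(0.168)), (216, np.float64(0.527), np.float64(-0.226), np.float64(0.167))] [115  76  45]
```

Both cameras put the real fingertip at z ≈ 0.209 while the reported TCP is 0.175. So the tip sits about 34 mm above the reported TCP (the lateral position is right), and the first grasp closed above the dowel. I'll open and go down to a reported z of 0.112, which puts the tip at 0.146.

```bash
python3 -m pendant '[{"dx":0,"dy":0,"dz":0,"twist":0},{"dx":0,"dy":0,"dz":0,"twist":0},{"dx":0,"dy":0,"dz":0,"twist":0},{"dx":0,"dy":0,"dz":0,"twist":0},{"dx":0,"dy":0,"dz":0,"twist":0},{"dx":0,"dy":0,"dz":0,"twist":0}]' 100 && python3 -m pendant '[{"dx":0,"dy":0,"dz":0.6,"twist":0},{"dx":0,"dy":0,"dz":1.2,"twist":0},{"dx":0,"dy":0,"dz":2,"twist":0},{"dx":0,"dy":0,"dz":2.8,"twist":0},{"dx":0,"dy":0,"dz":3.6,"twist":0},{"dx":0,"dy":0,"dz":4.4,"twist":0},{"dx":0,"dy":0,"dz":5.2,"twist":0},{"dx":0,"dy":0,"dz":5.9,"twist":0},{"dx":0,"dy":0,"dz":6.3,"twist":0},{"dx":0,"dy":0,"dz":6.3,"twist":0}]' && python3 -m pendant '[{"dx":0,"dy":0,"dz":0,"twist":0},{"dx":0,"dy":0,"dz":0,"twist":0},{"dx":0,"dy":0,"dz":0,"twist":0},{"dx":0,"dy":0,"dz":0,"twist":0},{"dx":0,"dy":0,"dz":0,"twist":0},{"dx":0,"dy":0,"dz":0,"twist":0},{"dx":0,"dy":0,"dz":0,"twist":0},{"dx":0,"dy":0,"dz":0,"twist":0}]' 0 60
```

```text
time: 6.45
eef_pos: [0.5231, -0.2264, 0.1752]
tcp_rot: [0.598, 0.801, -0.0, 0.0]
contact_force: [0.3, 0.6, 0.1]
opening: 1.003
finger_force: 0.0
time: 7.7
eef_pos: [0.523, -0.2263, 0.1119]
tcp_rot: [0.598, 0.801, -0.0, -0.0]
contact_force: [-0.6, 0.3, 0.3]
opening: 1.0
finger_force: 0.0
time: 8.7
eef_pos: [0.523, -0.2265, 0.1124]
tcp_rot: [0.598, 0.801, -0.0, -0.0]
contact_force: [-2.7, -0.3, 2.8]
opening: 0.121
finger_force: 58.5
```

Gripped: opening 0.12 (about 10–12 mm) at 58 N. Lifting gently.

```bash
python3 -m pendant '[{"dx":0,"dy":0,"dz":-0.2,"twist":0},{"dx":0,"dy":0,"dz":-0.6,"twist":0},{"dx":0,"dy":0,"dz":-1.2,"twist":0},{"dx":0,"dy":0,"dz":-1.8,"twist":0},{"dx":0,"dy":0,"dz":-2.5,"twist":0},{"dx":0,"dy":0,"dz":-3.3,"twist":0},{"dx":0,"dy":0,"dz":-4.2,"twist":0},{"dx":0,"dy":0,"dz":-5.2,"twist":0},{"dx":0,"dy":0,"dz":-6.2,"twist":0},{"dx":0,"dy":0,"dz":-7.2,"twist":0}]' && python3 -m pendant '[{"dx":0,"dy":0,"dz":-1,"twist":0},{"dx":0,"dy":0,"dz":-2,"twist":0},{"dx":0,"dy":0,"dz":-3,"twist":0},{"dx":0,"dy":0,"dz":-4,"twist":0},{"dx":0,"dy":0,"dz":-5,"twist":0},{"dx":0,"dy":0,"dz":-6,"twist":0},{"dx":0,"dy":0,"dz":-6.6,"twist":0},{"dx":0,"dy":0,"dz":-6.9,"twist":0},{"dx":0,"dy":0,"dz":-6.9,"twist":0},{"dx":0,"dy":0,"dz":-6.9,"twist":0}]'; python3 - <<'E'
from h import *
ex=np.array([np.cos(np.radians(10.5)),np.sin(np.radians(10.5))]);s=np.array([.5318,.2308]);print(s,s-.08*ex)
go(*(s-.08*ex),.253,10.5)
p=ctrl.get_state()["eef_pos"]
c=cam("scene");save(c,"s4.png",(120,60,330,260),2.8)
for n in("top","scene"):
    P=cloud(cam(n)).reshape(-1,3);q=P[np.linalg.norm(P[:,:2]-p[:2],axis=1)<.14]
    for a,b in((.15,.215),(.31,.33)):
        k=q[(q[:,2]>a)&(q[:,2]<b)];r=cv2.minAreaRect(k[:,:2].astype(np.float32));print(n,a,len(k),np.round(r[0],4),np.round(r[1],3),round(r[2],1),np.percentile(k[:,2],[2,50,98]).round(3))
E
```

```text
time: 9.95
eef_pos: [0.5232, -0.2264, 0.185]
tcp_rot: [0.598, 0.801, 0.0, 0.0]
contact_force: [-0.9, -0.2, -4.4]
opening: 0.119
finger_force: 58.3
time: 11.2
eef_pos: [0.5229, -0.2262, 0.2527]
tcp_rot: [0.598, 0.801, -0.0, -0.001]
contact_force: [-1.0, 0.3, -4.8]
opening: 0.116
finger_force: 58.3
[0.5318 0.2308] [0.45313961 0.21622116]
t 11.2 d [44.4   5.87 -0.  ] twist 6.0 psi 16.5 zaxis [-0.001  0.001 -1.   ] F [-1.   0.3 -4.8]
top 0.15 1927 [ 0.5155 -0.1994] [0.11  0.135] 16.6 [0.151 0.19  0.198]
top 0.31 266 [ 0.5179 -0.176 ] [0.033 0.09 ] 32.0 [0.31  0.318 0.325]
scene 0.15 3527 [ 0.5247 -0.2266] [0.116 0.19 ] 16.1 [0.152 0.184 0.2  ]
scene 0.31 223 [ 0.5333 -0.2242] [0.049 0.182] 17.1 [0.31  0.316 0.327]
```

View pics/s4.png

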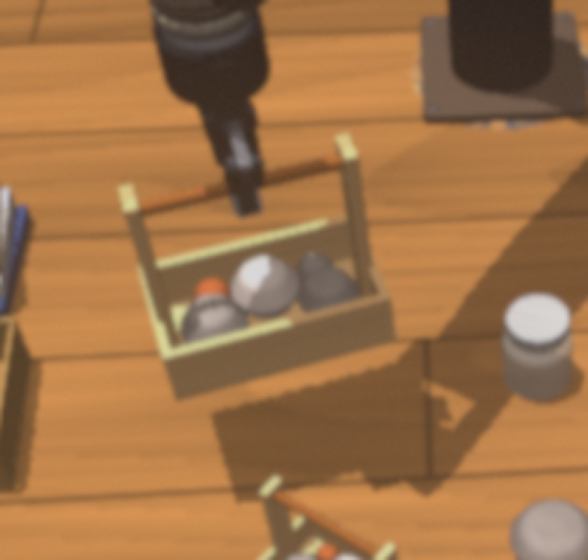

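The carrier is level and upright, with its underside 141 mm above the table. The load of about 4.8 N means about 0.5 kg. Carrying it over the jar (85 mm high) to 80 mm before the seat.

```bash
python3 -m pendant '[{"dx":0.4,"dy":0.05,"dz":0,"twist":0.1},{"dx":1.4,"dy":0.2,"dz":0,"twist":0.2},{"dx":3,"dy":0.4,"dz":0,"twist":0.4},{"dx":5,"dy":0.7,"dz":0,"twist":0.7},{"dx":7.5,"dy":1,"dz":0,"twist":1},{"dx":10,"dy":1.3,"dz":0,"twist":1.4},{"dx":13,"dy":1.7,"dz":0,"twist":1.8},{"dx":16,"dy":2.1,"dz":0,"twist":2.2},{"dx":19,"dy":2.5,"dz":0,"twist":2.6},{"dx":22,"dy":2.9,"dz":0,"twist":3}]' && python3 -m pendant '[{"dx":3,"dy":0.4,"dz":0,"twist":0.4},{"dx":6,"dy":0.8,"dz":0,"twist":0.8},{"dx":9,"dy":1.2,"dz":0,"twist":1.2},{"dx":12,"dy":1.6,"dz":0,"twist":1.6},{"dx":14.5,"dy":1.9,"dz":0,"twist":2},{"dx":17,"dy":2.3,"dz":0,"twist":2.3},{"dx":19,"dy":2.6,"dz":0,"twist":2.6},{"dx":20.8,"dy":2.8,"dz":0,"twist":2.8},{"dx":21.8,"dy":2.9,"dz":0,"twist":3},{"dx":22.3,"dy":3,"dz":0,"twist":3}]' && python3 -m pendant '[{"dx":0,"dy":0,"dz":0,"twist":0},{"dx":0,"dy":0,"dz":0,"twist":0},{"dx":0,"dy":0,"dz":0,"twist":0},{"dx":0,"dy":0,"dz":0,"twist":0}]'; python3 - <<'E'
from h import *
go(.45314,.21622,.253,10.5)
yaw=np.radians(10.5);ex=np.array([np.cos(yaw),np.sin(yaw)]);ey=np.array([-ex[1],ex[0]]);s0=np.array([.5318,.2308])
for n in("top","scene"):
    P=cloud(cam(n)).reshape(-1,3);P=P[~np.isnan(P[:,0])];u=(P[:,:2]-s0)@ex;v=(P[:,:2]-s0)@ey
    k=(u>-.14)&(u<-.0)&(abs(v)<.13)&(P[:,2]>.15)&(P[:,2]<.215);r=cv2.minAreaRect(np.c_[u,v][k].astype(np.float32));print(n,"box",k.sum(),np.round(r,3) if 0 else r,P[k,2].max())
    for sg in(1,-1):
        k=(u>-.12)&(u<-.04)&(sg*v>.07)&(sg*v<.11)&(P[:,2]>.3)&(P[:,2]<.34);print("board",k.sum(),np.median(u[k]).round(4),v[k].min().round(4),v[k].max().round(4),np.percentile(P[k,2],95).round(4))
E
```

```text
time: 12.6
eef_pos: [0.4877, -0.005, 0.2534]
tcp_rot: [0.619, 0.785, 0.0, 0.0]
contact_force: [-0.3, -0.2, -4.9]
opening: 0.115
finger_force: 58.4
time: 13.85
eef_pos: [0.465, 0.2174, 0.2533]
tcp_rot: [0.639, 0.769, -0.0, 0.0]
contact_force: [-1.2, 0.7, -4.6]
opening: 0.118
finger_force: 58.4
time: 14.35
eef_pos: [0.4657, 0.2163, 0.2532]
tcp_rot: [0.64, 0.769, -0.0, -0.0]
contact_force: [-0.6, -0.5, -4.3]
opening: 0.114
finger_force: 58.4
t 14.35 d [ 0.22 -1.24  0.02] twist -0.04 psi 10.46 zaxis [-0. -0. -1.] F [-0.6 -0.5 -4.3]
top box 2451 ((-0.06746730953454971, -0.005199231207370758), (0.18563756346702576, 0.109896719455719), 89.82547760009766) 0.21497739642845182
  return _methods._mean(a, axis=axis, dtype=dtype,
  ret = ret.dtype.type(ret / rcount)
Traceback (most recent call last):
ValueError: zero-size array to reduction operation minimum which has no identity
```

```bash
python3 -m pendant '[{"dx":0.05,"dy":0.3,"dz":0,"twist":0},{"dx":0.1,"dy":0.9,"dz":0,"twist":0},{"dx":0.2,"dy":1.7,"dz":0,"twist":0},{"dx":0.2,"dy":2.6,"dz":0,"twist":0},{"dx":0.2,"dy":3.6,"dz":0,"twist":0},{"dx":0.2,"dy":4.6,"dz":0,"twist":0},{"dx":0.2,"dy":5.5,"dz":0,"twist":0},{"dx":0.2,"dy":6.2,"dz":0,"twist":0},{"dx":0.2,"dy":6.6,"dz":0,"twist":0},{"dx":0.2,"dy":6.8,"dz":0,"twist":0}]' && python3 -m pendant '[{"dx":0,"dy":0,"dz":0,"twist":0},{"dx":0,"dy":0,"dz":0,"twist":0},{"dx":0,"dy":0,"dz":0,"twist":0},{"dx":0,"dy":0,"dz":0,"twist":0}]'; python3 - <<'E'
from h import *
go(.5318,.2308,.253,10.5)
c=cam("wrist");save(c,"w3.png")
yaw=np.radians(10.5);ex=np.array([np.cos(yaw),np.sin(yaw)]);ey=np.array([-ex[1],ex[0]]);s0=np.array([.5318,.2308])
for n in("wrist","scene","top"):
    P=cloud(c if n=="wrist" else cam(n)).reshape(-1,3);P=P[~np.isnan(P[:,0])];u=(P[:,:2]-s0)@ex;v=(P[:,:2]-s0)@ey
    def pr(nm,k):
        if k.sum()>5: print(n,nm,k.sum(),"u",np.percentile(u[k],[3,50,97]).round(4),"v",np.percentile(v[k],[3,50,97]).round(4),"z",np.percentile(P[k,2],[3,50,97]).round(4))
    near=abs(u)<.07
    for sg in(1,-1):
        pr(f"board{sg}",near&(sg*v>.07)&(sg*v<.11)&(P[:,2]>.31)&(P[:,2]<.34))
        pr(f"dowel{sg}",(abs(u)<.015)&(sg*v>.055)&(sg*v<.075)&(P[:,2]>.29)&(P[:,2]<.32))
        pr(f"tip{sg}",(u<-.02)&(u>-.04)&(abs(sg*v-.045)<.012)&(P[:,2]>.265)&(P[:,2]<.295))
        pr(f"arm{sg}",(u>.035)&(u<.1)&(abs(sg*v-.045)<.012)&(P[:,2]>.265)&(P[:,2]<.295))
E
```

```text
time: 15.65
eef_pos: [0.5322, 0.231, 0.2532]
tcp_rot: [0.639, 0.769, -0.0, -0.0]
contact_force: [-0.2, -0.2, -5.1]
opening: 0.114
finger_force: 58.4
time: 16.15
eef_pos: [0.532, 0.231, 0.2533]
tcp_rot: [0.639, 0.769, 0.0, 0.0]
contact_force: [0.0, 0.3, -5.5]
opening: 0.122
finger_force: 58.4
t 16.15 d [-0.02 -0.02  0.03] twist -0.0 psi 10.5 zaxis [ 0.  0. -1.] F [ 0.   0.3 -5.5]
wrist board1 5370 u [-0.0125  0.001   0.0145] v [0.0719 0.0836 0.0902] z [0.3108 0.3206 0.3221]
wrist dowel1 2137 u [-0.0045  0.0011  0.0065] v [0.0556 0.0655 0.0744] z [0.3076 0.3111 0.3127]
wrist tip1 644 u [-0.0312 -0.0251 -0.0203] v [0.0428 0.0478 0.0517] z [0.272  0.2812 0.2842]
wrist arm1 3329 u [0.0369 0.0669 0.098 ] v [0.043 0.048 0.052] z [0.2758 0.2793 0.2808]
wrist arm-1 564 u [0.0817 0.0929 0.0995] v [-0.0447 -0.0389 -0.0373] z [0.2732 0.278  0.2804]
scene board1 82 u [-0.0124  0.0033  0.0149] v [0.0745 0.0818 0.0892] z [0.3102 0.3176 0.321 ]
scene dowel1 45 u [-0.0036  0.0044  0.0076] v [0.0562 0.0656 0.074 ] z [0.3032 0.3086 0.3122]
scene arm1 108 u [0.0378 0.0687 0.0982] v [0.0409 0.044  0.0495
[... 174 characters left out ...]
741 -0.0653 -0.0561] z [0.3019 0.3091 0.3113]
scene tip-1 8 u [-0.0234 -0.0209 -0.0201] v [-0.0493 -0.0464 -0.0424] z [0.2666 0.27   0.2717]
scene arm-1 110 u [0.0379 0.0687 0.0986] v [-0.0491 -0.0458 -0.0401] z [0.2719 0.2774 0.2805]
top arm1 17 u [0.0947 0.0976 0.0998] v [0.043  0.0467 0.0499] z [0.2744 0.2786 0.2805]
top board-1 174 u [-0.0135  0.0008  0.0145] v [-0.0913 -0.0852 -0.0718] z [0.3107 0.3199 0.3227]
top dowel-1 90 u [-0.0047  0.0005  0.0066] v [-0.0746 -0.0648 -0.056 ] z [0.306  0.3105 0.3136]
top tip-1 40 u [-0.0316 -0.0257 -0.0205] v [-0.0478 -0.0445 -0.0393] z [0.2708 0.2811 0.2843]
top arm-1 222 u [0.0371 0.0673 0.0975] v [-0.0476 -0.0438 -0.0387] z [0.2746 0.2789 0.282 ]
```

View pics/w3.png

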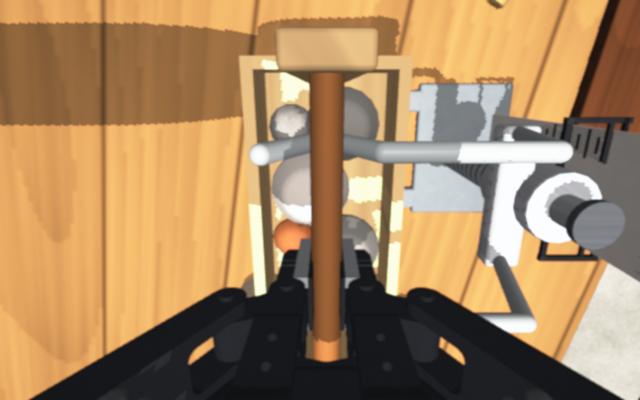

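The wrist view shows the dowel (column 327) over the left trough, which lies between its tip (260,155) and arm (380,150). The dowel's offset from the seat is about 1 mm across and 1–3 mm along. Lowering it now.

```bash
python3 -m pendant '[{"dx":0,"dy":0,"dz":0.3,"twist":0},{"dx":0,"dy":0,"dz":0.8,"twist":0},{"dx":0,"dy":0,"dz":1.4,"twist":0},{"dx":0,"dy":0,"dz":2,"twist":0},{"dx":0,"dy":0,"dz":2.6,"twist":0},{"dx":0,"dy":0,"dz":3.2,"twist":0},{"dx":0,"dy":0,"dz":3.7,"twist":0},{"dx":0,"dy":0,"dz":4,"twist":0},{"dx":0,"dy":0,"dz":4.2,"twist":0},{"dx":0,"dy":0,"dz":4.2,"twist":0}]' && python3 -m pendant '[{"dx":0,"dy":0,"dz":0.2,"twist":0},{"dx":0,"dy":0,"dz":0.4,"twist":0},{"dx":0,"dy":0,"dz":0.6,"twist":0},{"dx":0,"dy":0,"dz":0.8,"twist":0},{"dx":0,"dy":0,"dz":1,"twist":0},{"dx":0,"dy":0,"dz":1.2,"twist":0},{"dx":0,"dy":0,"dz":1.4,"twist":0},{"dx":0,"dy":0,"dz":1.6,"twist":0},{"dx":0,"dy":0,"dz":1.8,"twist":0},{"dx":0,"dy":0,"dz":2,"twist":0}]'
```

```text
time: 17.55
eef_pos: [0.5321, 0.231, 0.2112]
tcp_rot: [0.639, 0.769, -0.0, -0.0]
contact_force: [-0.0, 1.0, -4.4]
opening: 0.122
finger_force: 58.4
time: 18.8
eef_pos: [0.5321, 0.2311, 0.1913]
tcp_rot: [0.639, 0.769, 0.0, 0.0]
contact_force: [-1.6, -0.4, -1.4]
opening: 0.122
finger_force: 58.4
```

```bash
python3 -m pendant '[{"dx":0,"dy":0,"dz":0.2,"twist":0},{"dx":0,"dy":0,"dz":0.4,"twist":0},{"dx":0,"dy":0,"dz":0.6,"twist":0},{"dx":0,"dy":0,"dz":0.8,"twist":0},{"dx":0,"dy":0,"dz":0.8,"twist":0},{"dx":0,"dy":0,"dz":0.8,"twist":0}]'; python3 - <<'E'
from h import *
for n in("scene","top"):
    yaw=np.radians(10.5);ex=np.array([np.cos(yaw),np.sin(yaw)]);ey=np.array([-ex[1],ex[0]]);s0=np.array([.5318,.2308])
    P=cloud(cam(n)).reshape(-1,3);P=P[~np.isnan(P[:,0])];u=(P[:,:2]-s0)@ex;v=(P[:,:2]-s0)@ey
    for nm,k in(("dowel",(abs(u)<.025)&(abs(abs(v)-.065)<.01)&(P[:,2]>.2)&(P[:,2]<.3)),("arm",(u>.04)&(u<.095)&(abs(abs(v)-.045)<.01)&(P[:,2]>.22)&(P[:,2]<.3))):
        if k.sum(): print(n,nm,k.sum(),np.median(u[k]).round(4),np.percentile(P[k,2],[5,50,95]).round(4))
F=[ctrl.get_state()["contact_force"]];print(F,ctrl.get_state()["eef_pos"])
E
```

```text
time: 19.55
eef_pos: [0.5321, 0.231, 0.1834]
tcp_rot: [0.639, 0.769, 0.0, 0.0]
contact_force: [-1.2, -0.7, -1.2]
opening: 0.121
finger_force: 58.6
scene dowel 78 0.0035 [0.2331 0.2394 0.2422]
scene arm 184 0.0684 [0.2529 0.2575 0.2607]
top dowel 73 0.0004 [0.2373 0.2407 0.2432]
top arm 247 0.0764 [0.2555 0.2589 0.2615]
[array([-2.1036529 , -0.73274959, -0.80033115])] [0.5321617  0.23103179 0.1833665 ]
```

The arms have sunk 20 mm and about 1.2 N is still on the gripper, so about 8 mm remains.

```bash
python3 -m pendant '[{"dx":0,"dy":0,"dz":0.1,"twist":0},{"dx":0,"dy":0,"dz":0.2,"twist":0},{"dx":0,"dy":0,"dz":0.3,"twist":0},{"dx":0,"dy":0,"dz":0.4,"twist":0},{"dx":0,"dy":0,"dz":0.5,"twist":0},{"dx":0,"dy":0,"dz":0.6,"twist":0},{"dx":0,"dy":0,"dz":0.7,"twist":0},{"dx":0,"dy":0,"dz":0.8,"twist":0},{"dx":0,"dy":0,"dz":0.8,"twist":0},{"dx":0,"dy":0,"dz":0.8,"twist":0}]'; python3 - <<'E'
from h import *
f=[]
for i in range(8): f.append(ctrl.get_state()["contact_force"]); c=cam("top")
print(np.mean(f,0).round(2),np.std(f,0).round(2),ctrl.get_state()["eef_pos"])
yaw=np.radians(10.5);ex=np.array([np.cos(yaw),np.sin(yaw)]);ey=np.array([-ex[1],ex[0]]);s0=np.array([.5318,.2308])
P=cloud(c).reshape(-1,3);P=P[~np.isnan(P[:,0])];u=(P[:,:2]-s0)@ex;v=(P[:,:2]-s0)@ey
for nm,k in(("dowel",(abs(u)<.025)&(abs(abs(v)-.065)<.01)&(P[:,2]>.2)&(P[:,2]<.3)),("arm",(u>.04)&(u<.095)&(abs(abs(v)-.045)<.01)&(P[:,2]>.22)&(P[:,2]<.3))):
    print(nm,k.sum(),np.median(u[k]).round(4),np.percentile(P[k,2],[5,50,95]).round(4))
E
```

```text
time: 20.9
eef_pos: [0.5321, 0.231, 0.1753]
tcp_rot: [0.639, 0.769, 0.0, 0.0]
contact_force: [-2.3, -0.4, 0.8]
opening: 0.118
finger_force: 58.7
[-1.68 -0.56 -0.47] [0.52 0.41 0.65] [0.53214023 0.23103161 0.17526704]
dowel 70 0.0009 [0.2289 0.2324 0.2354]
arm 245 0.0761 [0.2471 0.2509 0.2535]
```

```bash
python3 -m pendant '[{"dx":0,"dy":0,"dz":0.1,"twist":0},{"dx":0,"dy":0,"dz":0.2,"twist":0},{"dx":0,"dy":0,"dz":0.2,"twist":0},{"dx":0,"dy":0,"dz":0.2,"twist":0}]' - 20 && python3 -m pendant '[{"dx":0,"dy":0,"dz":0,"twist":0},{"dx":0,"dy":0,"dz":0,"twist":0},{"dx":0,"dy":0,"dz":0,"twist":0},{"dx":0,"dy":0,"dz":0,"twist":0}]' 22 20 && python3 -m pendant '[{"dx":0,"dy":0,"dz":0,"twist":0},{"dx":0,"dy":0,"dz":0,"twist":0},{"dx":0,"dy":0,"dz":0,"twist":0},{"dx":0,"dy":0,"dz":0,"twist":0},{"dx":0,"dy":0,"dz":0,"twist":0},{"dx":0,"dy":0,"dz":0,"twist":0}]' 70; python3 - <<'E'
from h import *
c=cam("top")
yaw=np.radians(10.5);ex=np.array([np.cos(yaw),np.sin(yaw)]);ey=np.array([-ex[1],ex[0]]);s0=np.array([.5318,.2308])
P=cloud(c).reshape(-1,3);P=P[~np.isnan(P[:,0])];u=(P[:,:2]-s0)@ex;v=(P[:,:2]-s0)@ey
for nm,k in(("dowel",(abs(u)<.025)&(abs(abs(v)-.065)<.01)&(P[:,2]>.2)&(P[:,2]<.3)),("arm",(u>.04)&(u<.095)&(abs(abs(v)-.045)<.01)&(P[:,2]>.22)&(P[:,2]<.3))):
    print(nm,k.sum(),np.median(u[k]).round(4),np.percentile(P[k,2],[5,50,95]).round(4))
E
```

```text
time: 21.8
eef_pos: [0.5321, 0.231, 0.1733]
tcp_rot: [0.639, 0.769, 0.0, 0.0]
contact_force: [-1.8, -0.2, -0.0]
opening: 0.12
finger_force: 58.7
time: 22.3
eef_pos: [0.5322, 0.231, 0.1733]
tcp_rot: [0.639, 0.769, 0.0, 0.0]
contact_force: [-0.7, -0.2, -0.4]
opening: 0.222
finger_force: 0.0
time: 23.05
eef_pos: [0.5321, 0.231, 0.1732]
tcp_rot: [0.639, 0.769, -0.0, -0.0]
contact_force: [-0.0, 0.1, -0.1]
opening: 0.698
finger_force: 0.0
dowel 73 0.0005 [0.2279 0.2308 0.2339]
arm 243 0.0757 [0.2461 0.2496 0.2522]
```

The carrier is hanging free at about 29 mm of travel. Withdrawing straight up.

```bash
python3 -m pendant '[{"dx":0,"dy":0,"dz":-0.5,"twist":0},{"dx":0,"dy":0,"dz":-1.5,"twist":0},{"dx":0,"dy":0,"dz":-3,"twist":0},{"dx":0,"dy":0,"dz":-4.5,"twist":0},{"dx":0,"dy":0,"dz":-6.5,"twist":0},{"dx":0,"dy":0,"dz":-8.5,"twist":0},{"dx":0,"dy":0,"dz":-10.5,"twist":0},{"dx":0,"dy":0,"dz":-12.5,"twist":0},{"dx":0,"dy":0,"dz":-14,"twist":0},{"dx":0,"dy":0,"dz":-14,"twist":0}]' && python3 -m pendant '[{"dx":0,"dy":0,"dz":0,"twist":0},{"dx":0,"dy":0,"dz":0,"twist":0},{"dx":0,"dy":0,"dz":0,"twist":0},{"dx":0,"dy":0,"dz":0,"twist":0},{"dx":0,"dy":0,"dz":0,"twist":0},{"dx":0,"dy":0,"dz":0,"twist":0},{"dx":0,"dy":0,"dz":0,"twist":0},{"dx":0,"dy":0,"dz":0,"twist":0},{"dx":0,"dy":0,"dz":0,"twist":0},{"dx":0,"dy":0,"dz":0,"twist":0}]'; python3 - <<'E'
from h import *
yaw=np.radians(10.5);ex=np.array([np.cos(yaw),np.sin(yaw)]);ey=np.array([-ex[1],ex[0]]);s0=np.array([.5318,.2308])
for n in("top","scene","top"):
    c=cam(n);
    if n=="scene": save(c,"s5.png",(200,60,520,300),2.4)
    P=cloud(c).reshape(-1,3);P=P[~np.isnan(P[:,0])];u=(P[:,:2]-s0)@ex;v=(P[:,:2]-s0)@ey
    for nm,k in(("dowel+",(abs(u)<.025)&(abs(v-.065)<.01)&(P[:,2]>.2)&(P[:,2]<.3)),("dowel-",(abs(u)<.025)&(abs(v+.065)<.01)&(P[:,2]>.2)&(P[:,2]<.3)),("arm",(u>.04)&(u<.095)&(abs(abs(v)-.045)<.01)&(P[:,2]>.22)&(P[:,2]<.3)),("box",(abs(u)<.09)&(abs(v)<.12)&(P[:,2]>.095)&(P[:,2]<.135)),("jar",(np.linalg.norm(P[:,:2]-[.4799,.0082],axis=1)<.07)&(P[:,2]>.07)&(P[:,2]<.1)),("stone",(np.linalg.norm(P[:,:2]-[.6766,.0075],axis=1)<.07)&(P[:,2]>.02)&(P[:,2]<.05))):
        if k.sum():print(n,nm,k.sum(),"u",np.median(u[k]).round(4),"z",np.percentile(P[k,2],[5,50,95]).round(4),P[k].mean(0).round(3))
E
```

```text
time: 24.35
eef_pos: [0.5328, 0.2312, 0.3151]
tcp_rot: [0.639, 0.769, 0.001, 0.001]
contact_force: [-0.7, 0.4, -0.0]
opening: 0.7
finger_force: 0.0
time: 25.6
eef_pos: [0.5321, 0.231, 0.3132]
tcp_rot: [0.639, 0.769, -0.0, 0.0]
contact_force: [0.3, -0.4, 0.6]
opening: 0.699
finger_force: 0.0
top dowel- 74 u 0.0005 z [0.228  0.2316 0.2346] [0.544 0.167 0.231]
top arm 177 u 0.0672 z [0.2464 0.2494 0.2531] [0.606 0.2   0.249]
top box 2312 u -0.0063 z [0.0972 0.1138 0.1198] [0.533 0.218 0.111]
top jar 638 u -0.0916 z [0.0815 0.0846 0.0876] [0.48  0.008 0.085]
top stone 838 u 0.101 z [0.0218 0.0324 0.0375] [0.676 0.008 0.031]
scene dowel+ 30 u 0.0037 z [0.225  0.2304 0.233 ] [0.523 0.297 0.23 ]
scene dowel- 43 u 0.0039 z [0.2224 0.2295 0.2323] [0.547 0.168 0.229]
scene arm 185 u 0.0677 z [0.2431 0.2486 0.2513] [0.599 0.244 0.248]
scene box 2070 u 0.0111 z [0.097  0.1111 0.1194] [0.539 0.223 0.11 ]
scene jar 373 u -0.0862 z [0.073  0.083  0.0862] [0.485 0.007 0.082]
scene stone 591 u 0.1102 z [0.0217 0.0314 0.0367] [0.685 0.006 0.031]
top dowel- 77 u 0.0005 z [0.2276 0.2313 0.2337] [0.544 0.167 0.231]
top arm 174 u 0.067 z [0.2457 0.2497 0.2527] [0.606 0.2   0.25 ]
top box 2282 u -0.0061 z [0.0975 0.114  0.1196] [0.532 0.218 0.111]
top jar 639 u -0.0915 z [0.0814 0.0844 0.0874] [0.48  0.008 0.084]
top stone 839 u 0.1011 z [0.0222 0.0325 0.0376] [0.677 0.008 0.031]
```

View pics/s5.png

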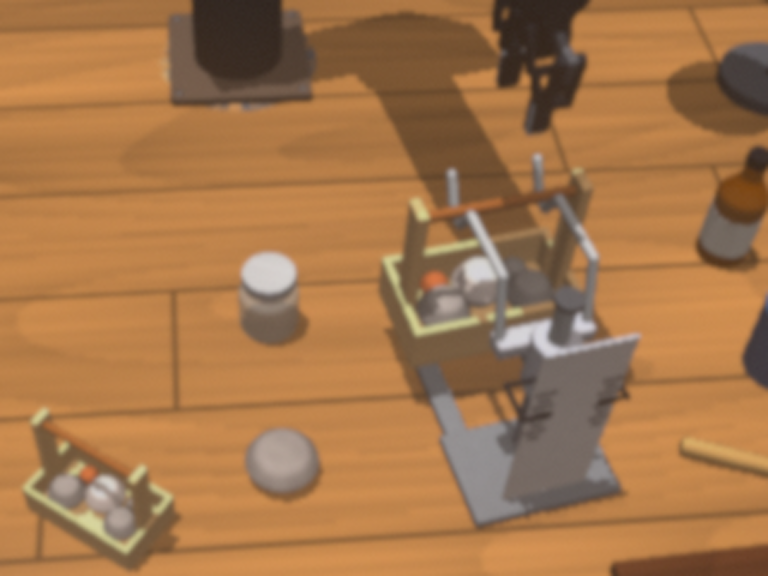

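The dowel lies in both hooks at crop (460-550, 190-210). The carrier hangs upright and still, the gripper is clear above, and the jar (270,297) and stone (282,460) haven't moved. Handing in.

```bash
python3 -c "
from plant import ctrl
print(ctrl.sign_off())"
```

```text
the job is handed in; nothing more can be done
None
```

I handed the job in with the carrier hanging upright and still in both hooks, the pointer settled at about 29–30 mm of travel, the gripper clear, and the jar and stone where they were; no verdict was shown.

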